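# Set the filter holder's height and load a cartridge

### The arm

A 7-joint arm with a two-finger parallel gripper is mounted at the origin on the work surface. World frame = base frame: x ahead of the robot, y to its left, z up, the work surface at z = 0. Lengths are in m, angles in rad, forces in N, time in s.
With the tool pointing down it reaches from about 0.425 to 0.925 m from the base axis. Payload 6.8 kg.
Tool frame: the origin (TCP) lies at the very end of the fingers, on their centre line; the grasp point (between the pads) lies 19 mm behind it; y points along the fingers, z is the direction in which the jaws open and shut, and the axes are right-handed (so a half turn about y gives the same grasp; the last joint's range is limited). The gripper opens to 85 mm and grips with 20 to 120 N. Pads are 22 mm wide; open, the fingers measure 114 mm over their backs; the gripper's body (76 mm by 85 mm) begins 54 mm behind the grasp point. The pads swing forward as they close: fully open they stand 13 mm farther back than shut.
Start: joints at [-1.241, 0.477, 0.022, 1.555, -0.011, 1.109, -0.083], TCP at [0.286, 0.611, 0.231] pointing down, gripper open.
Joint ranges: [-2.96, 2.96], [-0.34, 2.1], [-1.41, 1.46], [0.24, 2.44], [-1.37, 4.51], [0.17, 1.92], [-2.96, 2.96]. Speed limits (rad/s): [2.39, 2.39, 3.14, 3.14, 3.14, 3.14, 3.14].

### API

Orientations are given as a unit quaternion [w, x, y, z].
In Python, from station import * gives the robot as it stands.
- The arm moves only by the shell command python3 -m jog 'ROWS' [OPENING] [FORCE]. ROWS is JSON, a list of rows, each a list of 2 entries, a list of its own where there are three numbers: the shift along the tool's x, y, z in mm, then the turn about the tool's y in rad. A call has 1 to 20 rows; each row is the pose to reach, as a shift and turn from the pose commanded when the call began, along the tool's axes at that moment; what a row does not reach only later rows make up. A row lasts 1/12 s, in which the tool goes at most 41.7 mm and 7.16 degrees, less where a joint would pass 70% of its speed; a pose out of reach is approached as far as the arm can. A call with a gripper value outside its range is refused whole. OPENING is the finger opening in mm, from 0 to 85.4, set as the call begins (- or left out, the last holds). The fingers move at their own pace and stop on an object; FORCE is the grip in N (left out, the last holds). Time passes only in rows, so rows that repeat a pose let the fingers close. It gives the time, the measured TCP pose, the force and the opening at its end, in the units of the state.
- get_obs(): the state, without advancing time (a new reading comes with each control period).
- read_camera(name): name is "scene" or "top"; returns a dict with "img" (420x560x3 uint8, red, green, blue), "depth" (420x560 float32, m along the optical axis (not along the pixel's ray), 0 where there is no reading), "fx", "fy", "cx", "cy" (pixels), "rvec" (rotation vector, rad) and "tvec" (3), from world to camera coordinates, as OpenCV has them. Camera axes: x right, y down, z forward; pixel columns grow to the right and rows downward; lengths in m; the calibration is good to about 2 mm. A picture is of the moment at which its call begins.
- hand_in(): hands the job in, once; it reports no verdict.
The state is a dict: "t": time; "q": joint angles; "joint_vel": joint speeds; "joint_torque": joint torques, N m; "eef_pos": TCP position; "tool_rot": TCP orientation; "contact_force": force on the tool from outside, world axes, zero at the start; "torque": the same for the moment, N m; "gripper_width": opening from 0.0 (shut) to 1.0 (fully open).
Only numpy, scipy, OpenCV 4.12 (cv2) and the standard library are available. Lean on these libraries where they do the work, as an engineer would, in place of code of your own. Each camera call takes 0.05 s, during which the arm holds its last target.

### The job

Squeeze the two red release levers together, raise the white cartridge cup with them held squeezed, and let it click into the lowest notch at which the cup's rim is not below the brass port of the tee beside it: ease it down onto the notch under control, without letting it drop or forcing the catch, and let the levers go. Then stand the blue cartridge, fitting end up, fully down in the cup. Leave everything else where it is.

Things in the scene. Friction and masses are not known exactly. Their poses are not given: they have to be found in the camera images.
- post: Upright 40 mm square slotted aluminium post, 272 mm high, on a 140 x 320 x 12 mm base plate, fixed to the bench. Origin on the bench under its axis, z up. A holder slides up and down on it: two red release levers stick out to its -y side, a white cup to its +y side. A fixed riser tube, 12 mm thick, 254 mm high, with a tee on it, stands 200 mm out at +y.
- strip (a point): Nominal lowest seat on the steel ladder strip on the post's +x face (its twin is on the -x face). Four notches 28 mm apart: 12 mm high windows for 6 mm high brass teeth, a 16 mm land under each; the land's upper edge is the seat. Both strips are clamped up to 12 mm higher or lower than nominal (this point does not show it), so the true seat must be felt. Nominal holder when seated: 0.050, 0.078, 0.106, 0.134.
- grip (a point): Middle between the two red levers, half-way up them, 125 mm from the post's axis on its -y side; axes as the post's. The levers are bars along y (from 85 to 160 mm out), 24 mm high, 8 mm thick, one on either side in x, spreading slightly outward. Over their outer faces here: 58 mm at rest, 40 mm when the teeth just clear the strips, 30 mm at full squeeze. Free space around and below.
- holder (a joint): Height of the holder above its parked position, m, up positive, 0 to 0.16. At 0 it rests on a collar, the levers' middle 75 mm and the cup's rim 93 mm above the bench; the teeth are then in a long slot, and unsqueezed they stop it 16 to 40 mm higher. The holder weighs 0.31 kg; let go outside a notch it falls, or hangs by friction on a land. A tooth just in a notch has up to 6 mm to sink to its seat.
- lever_a (a joint): Angle of the red lever on the +x side, rad: 0 at rest (tooth right in), 0.115 tooth just clear, 0.18 full squeeze. It springs back: at the grip point each lever needs 6 N to start, 9 N to lift its tooth off a land, 10.5 N at full squeeze. Pinched with less than 6 N (say 5 N) the teeth ride on the lands and spring into the first notch they meet on the way down; the levers then spread to 58 mm.
- lever_b (a joint): The same for the lever on the -x side: 0 at rest, 0.18 at full squeeze. The two levers are not linked; both must be squeezed.
- cup_rim (a point): Centre of the mouth of the white cup (level with its rim), 110 mm out on the post's +y side. Inner diameter 50 mm, 36 mm deep to its floor, 57 mm wide outside and flared to 66 mm at the rim. It moves with the holder; the levers' middle is 18 mm lower.
- port (a point): Tip of the brass port of the tee, on its axis; it points at the cup. The steel tee is fixed on the riser tube, at a height that differs from job to job.
- blue_cartridge_mid (a point): Centre, half-way up, of the blue filter cartridge with a cream band low down: 44 mm diameter, 130 mm high, about 0.22 kg, standing loose. The straight barrel reaches from 6 mm to 106 mm above its foot; above that a steel fitting 20 mm wide with a white plug. Its z axis points up to the fitting.
- spent_cartridge: Cream cartridge of the same size, standing near; not to be used. Origin at its foot.
- wrench: Steel wrench lying loose.
- screwdriver: Orange screwdriver lying loose.
- grease_jar: Clear jar with a black cap, 52 x 60 mm, loose.
- valve: Small steel ball valve with a light blue handle, loose.
- union: Brass pipe union, 34 x 44 mm, loose, standing.
There are look-alikes about, which are no part of the job. What is meant by the part that bears blue_cartridge_mid is not green or pink, and is the larger of those in its own colour.

How it is judged:
By the outcome, as a careful person would: the job done as asked, in the order asked, and still so for the second after the job is handed in, with the robot touching nothing.
It also fails if it takes over 72 s, if anything falls off the work surface, if the arm or the gripper's body presses on something with over 40 N, if the wrist force passes 120 N, or if a joint passes its speed limit or range.

## Working session

There is one attempt and no reset: what is moved stays moved. The work goes in short steps, Python scripts to look and compute and a shell command to move; the robot and the scene stay as the last step left them, time stands still between calls to the robot, and variables do not carry over. Pictures are saved under pics/ and viewed, and the job is handed in when it is done.

```bash
ls; mkdir -p pics; python3 - <<'E'
from station import *
import cv2
o=get_obs()
print(o)
for n in("scene","top"):
    c=read_camera(n); cv2.imwrite(f"pics/{n}0.png",c["img"][:,:,::-1])
    print(n,c["fx"],c["cx"],c["cy"],c["rvec"],c["tvec"])
E
```

```text
pics
{'t': 0.0, 'q': array([-1.24109668,  0.47778837,  0.02234062,  1.5564631 , -0.01148161,
        1.10928999, -0.08311981]), 'joint_vel': array([ 6.28888844e-04, -1.08349889e-05,  1.31610945e-03, -2.59107646e-04,
       -5.33172540e-04,  1.32019694e-03, -5.13614479e-04]), 'joint_torque': array([ 2.90446669e-04, -5.96472967e+01,  1.60828885e+00, -2.81193334e+01,
        1.25757518e-02,  9.57451179e-03,  3.39736653e-05]), 'eef_pos': array([0.28593171, 0.61079084, 0.23032868]), 'tool_rot': array([-0.68959569,  0.69087125, -0.15363599,  0.15346233]), 'contact_force': array([-0.11662058, -0.01674009, -0.09849368]), 'torque': array([ 0.04627376, -0.0389702 , -0.02884447]), 'gripper_width': 1.0039093880895915}
scene 448.24948330879823 281.3298791126157 210.96722964192492 [ 2.04953503  1.60681156 -0.53691535] [-0.138599   -0.31777267  1.57689165]
top 466.0514302594131 281.83984149564594 210.5736116766944 [ 2.14655326 -2.11195957  0.18230917] [0.02529261 0.54440229 1.56885993]
```

View pics/scene0.png

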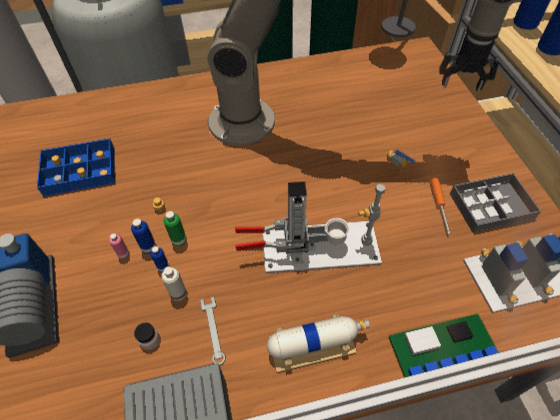

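View pics/top0.png

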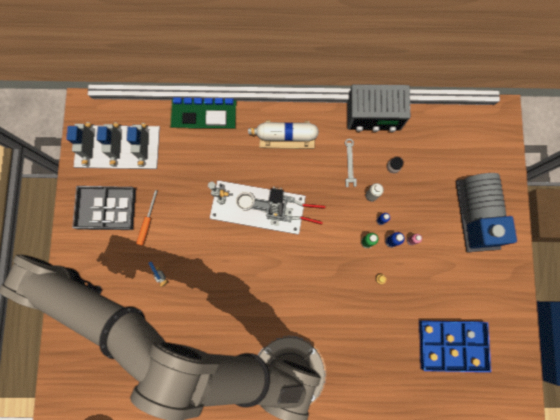

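The scene view shows two blue cartridges, a larger one at (143,235) and a smaller one at (159,258). There are also green (174,228), pink (119,246) and cream (173,283) ones. The post is at (297,215), the red levers at (250,237), the cup at (336,229) and the tee at (375,210). Next I measure them.

```bash
cat > h.py <<'E'
import numpy as np, cv2
from station import *
def cam(n):
    c=read_camera(n); c["R"]=cv2.Rodrigues(np.array(c["rvec"]))[0]; return c
def pts(c):
    h,w=c["depth"].shape; v,u=np.mgrid[:h,:w]; d=c["depth"]
    p=np.stack([(u-c["cx"])/c["fx"]*d,(v-c["cy"])/c["fy"]*d,d],-1)
    return (p-np.array(c["tvec"]))@c["R"]
def ray(c,u,v,z):
    d=c["R"].T@np.array([(u-c["cx"])/c["fx"],(v-c["cy"])/c["fy"],1]); o=-c["R"].T@np.array(c["tvec"])
    return o+d*(z-o[2])/d[2]
def proj(c,p):
    q=c["R"]@np.array(p)+np.array(c["tvec"]); return np.array([c["fx"]*q[0]/q[2]+c["cx"],c["fy"]*q[1]/q[2]+c["cy"]])
def crop(c,x0,y0,x1,y1,k,f):
    cv2.imwrite(f,cv2.resize(c["img"][y0:y1,x0:x1,::-1],None,fx=k,fy=k,interpolation=cv2.INTER_CUBIC))
def Rt():
    w,x,y,z=get_obs()["tool_rot"]
    from scipy.spatial.transform import Rotation as Ro
    return Ro.from_quat([x,y,z,w]).as_matrix()
E
python3 - <<'E'
from h import *
s=cam("scene");t=cam("top")
crop(s,225,170,395,280,4.5,"pics/s_post.png"); crop(s,95,190,215,310,5,"pics/s_cart.png"); crop(t,200,170,335,240,5.5,"pics/t_post.png")
for c,n in((s,'s'),(t,'t')):
    P=pts(c); hsv=cv2.cvtColor(c["img"],cv2.COLOR_RGB2HSV); m={}
    m['red']=((hsv[...,0]<6)|(hsv[...,0]>174))&(hsv[...,1]>190)&(hsv[...,2]>90)
    m['blue']=(hsv[...,0]>110)&(hsv[...,0]<128)&(hsv[...,1]>150)&(hsv[...,2]>40)
    for k,mm in m.items():
        _,l,st,ce=cv2.connectedComponentsWithStats(mm.astype(np.uint8))
        for i in range(1,len(st)):
            if st[i,4]>25:
                q=P[l==i]; print(n,k,st[i],ce[i].round(1),np.median(q,0).round(3),q.min(0).round(3),q.max(0).round(3))
print(Rt().round(3))
E
```

```text
s red [235 227  29   6 125] [249.  229.1] [ 0.51  -0.07   0.083] [ 0.498 -0.129  0.064] [ 1.187 -0.032  1.087]
s red [236 241  29   9  99] [250.2 244.2] [ 0.559 -0.074  0.084] [ 0.554 -0.113  0.066] [ 0.567 -0.04   0.091]
s blue [514   0  36  29 523] [530.3  12.9] [-0.068  1.07   0.2  ] [-0.123 -0.129  0.142] [1.187 1.124 1.087]
s blue [538   2  22  53 494] [551.4  35.6] [0.073 1.058 0.196] [ 0.03  -0.129  0.141] [1.187 1.101 1.087]
s blue [131 222  23  27 283] [142.8 235.7] [ 0.465 -0.348  0.086] [ 0.442 -0.373  0.025] [ 0.473 -0.332  0.122]
s blue [151 248  16  21 148] [158.4 258.5] [ 0.535 -0.317  0.072] [ 0.478 -0.349 -0.003] [ 0.54  -0.303  0.091]
s blue [303 323  17  29 295] [311.5 336.7] [0.839 0.013 0.084] [ 0.804 -0.     0.051] [0.861 0.027 0.091]
s blue [485 347  13   9  44] [491.8 351.2] [0.956 0.426 0.028] [0.947 0.409 0.015] [0.961 0.436 0.033]
s blue [455 356   8   7  31] [458.3 359.1] [0.953 0.338 0.029] [0.947 0.333 0.021] [0.961 0.349 0.033]
s blue [440 359  13   8  71] [445.5 362.4] [0.954 0.307 0.028] [ 0.946 -0.129  0.023] [1.187 0.321 1.087]
s blue [424 363  13  
[... 312 characters left out ...]
174  98   7   5  26] [177.4  99.8] [0.954 0.422 0.029] [0.943 0.411 0.022] [0.963 0.438 0.038]
t blue [184  98   7   5  26] [187.4  99.7] [0.955 0.387 0.03 ] [0.945 0.376 0.021] [0.962 0.399 0.036]
t blue [194  98   8   5  26] [197.6  99.5] [0.956 0.349 0.028] [0.946 0.338 0.02 ] [0.964 0.364 0.041]
t blue [286 124   6  16  95] [288.5 131.4] [0.818 0.017 0.084] [0.265 0.006 0.058] [0.847 0.027 1.639]
t blue [378 215   9   8  35] [381.7 219.2] [ 0.514 -0.304  0.083] [ 0.506 -0.318  0.043] [ 0.528 -0.298  0.092]
t blue [387 233  16  13  89] [393.2 240.1] [ 0.439 -0.336  0.108] [ 0.427 -0.363  0.042] [ 0.464 -0.328  0.122]
[[ 0.906 -0.     0.424]
 [-0.424 -0.001  0.906]
 [ 0.    -1.    -0.001]]
```

View pics/s_post.png

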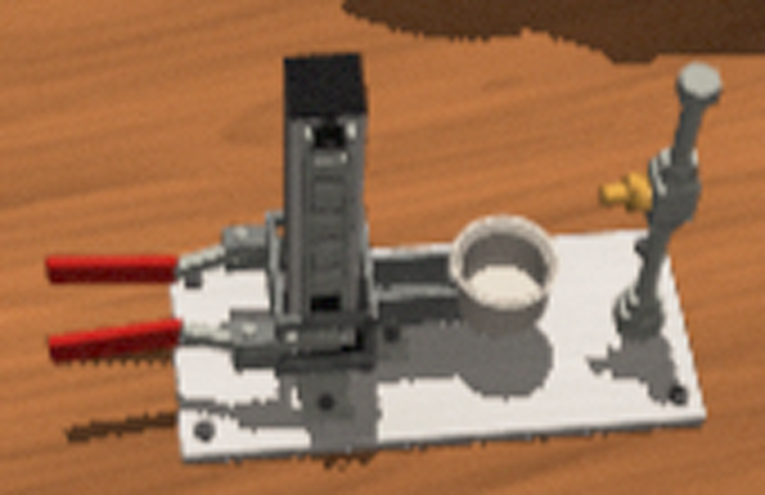

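View pics/s_cart.png

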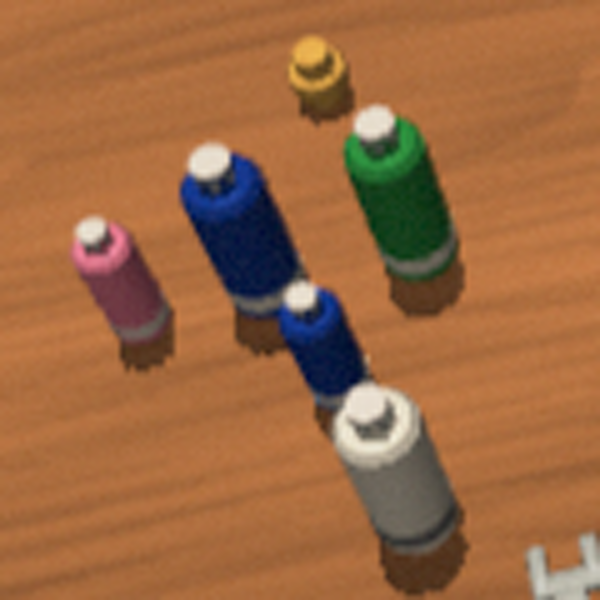

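View pics/t_post.png

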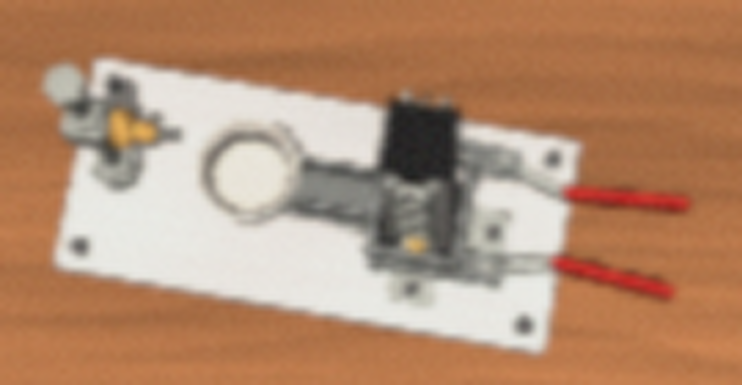

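The larger blue cartridge, scene (143,235), is the target. The small blue (159,258), pink, green and cream ones are look-alikes or excluded. The crop confirms this. Next are the post pose, the port height and the notch positions.

```bash
python3 - <<'E'
from h import *
s=cam("scene");t=cam("top")
print(get_obs()["t"])
for c,n in((s,'s'),(t,'t')):
    P=pts(c); hsv=cv2.cvtColor(c["img"],cv2.COLOR_RGB2HSV)
    reg=(P[...,0]>.4)&(P[...,0]<.7)&(P[...,1]>-.15)&(P[...,1]<.4)
    m=(reg&(abs(P[...,2]-.012)<.006)&(hsv[...,1]<60)).astype(np.uint8)
    q=P[m>0]; r=cv2.minAreaRect((q[:,:2]*1000).astype(np.float32)); print(n,'plate',r)
    br=reg&(hsv[...,0]>15)&(hsv[...,0]<30)&(hsv[...,1]>130)&(P[...,2]>.06)&(P[...,1]>.12)
    v,u=np.nonzero(br); 
    print('brass',[(a,b,*P[b,a].round(3)) for a,b in zip(u,v)])
    # top face of the post
    tp=reg&(P[...,2]>.262)&(P[...,2]<.285); q=P[tp]; print('posttop',len(q),q.mean(0).round(3),q.min(0).round(3),q.max(0).round(3), cv2.minAreaRect((q[:,:2]*1000).astype(np.float32)))
    cr=reg&(P[...,2]>.085)&(P[...,2]<.1)&(P[...,1]>.08)&(P[...,1]<.2)&(hsv[...,1]<70)
    q=P[cr]; print('cup',len(q),q.min(0).round(3),q.max(0).round(3),((q.min(0)+q.max(0))/2).round(3))
E
```

```text
0.3
s plate ((564.0787963867188, 119.21244049072266), (319.031494140625, 142.78904724121094), 80.97174835205078)
brass [(np.int64(365), np.int64(208), np.float64(0.575), np.float64(0.226), np.float64(0.164)), (np.int64(366), np.int64(208), np.float64(0.576), np.float64(0.228), np.float64(0.164)), (np.int64(367), np.int64(208), np.float64(0.575), np.float64(0.231), np.float64(0.162)), (np.int64(364), np.int64(209), np.float64(0.578), np.float64(0.222), np.float64(0.165)), (np.int64(365), np.int64(209), np.float64(0.576), np.float64(0.226), np.float64(0.161)), (np.int64(366), np.int64(209), np.float64(0.579), np.float64(0.227), np.float64(0.164)), (np.int64(367), np.int64(209), np.float64(0.578), np.float64(0.23), np.float64(0.162)), (np.int64(368), np.int64(209), np.float64(0.578), np.float64(0.233), np.float64(0.162)), (np.int64(362), np.int64(210), np.float64(0.576), np.float64(0.218), np.float64(0.159)), (np.int64(363), np.int64(210), np.float64(0.576), np.float64(0.221), np.float64(0.159)), (np.int64(364), np.int64(210), np.float64(0.576), np.float64(0.223), np.float64(0.158)), (n
[... 7706 characters left out ...]
at64(0.164)), (np.int64(227), np.int64(194), np.float64(0.576), np.float64(0.213), np.float64(0.158)), (np.int64(220), np.int64(195), np.float64(0.572), np.float64(0.235), np.float64(0.162)), (np.int64(221), np.int64(195), np.float64(0.572), np.float64(0.231), np.float64(0.163)), (np.int64(222), np.int64(195), np.float64(0.572), np.float64(0.228), np.float64(0.161)), (np.int64(223), np.int64(195), np.float64(0.575), np.float64(0.227), np.float64(0.147))]
posttop 195 [0.551 0.055 0.272] [0.525 0.031 0.262] [0.581 0.246 0.279] ((574.6981201171875, 135.97747802734375), (214.14596557617188, 50.23964309692383), 74.90971374511719)
cup 141 [0.529 0.081 0.085] [0.601 0.193 0.099] [0.565 0.137 0.092]
```

```bash
python3 -m jog '[[[0,-40,0],0],[[0,-80,0],0],[[30,-80,-30],0.1],[[60,-80,-60],0.2],[[90,-80,-90],0.3],[[120,-80,-120],0.4],[[150,-80,-150],0.5],[[180,-80,-180],0.6],[[210,-80,-210],0.7],[[240,-80,-240],0.8],[[270,-80,-270],0.9],[[300,-80,-300],1.0],[[330,-80,-330],1.1],[[360,-80,-360],1.2],[[390,-80,-390],1.29],[[420,-80,-420],1.29],[[450,-80,-450],1.29],[[480,-80,-480],1.29],[[500,-80,-500],1.29],[[513,-80,-514],1.29]]' 80
python3 - <<'E'
from h import *
s=cam("scene");t=cam("top")
crop(s,335,170,395,250,7,"pics/s_tee.png"); crop(s,270,170,325,270,6,"pics/s_strip.png");crop(t,195,165,335,245,5,"pics/t2.png")
print(Rt().round(3), get_obs()["eef_pos"],get_obs()["q"].round(2),get_obs()["t"])
E
```

```text
t: 1.97
eef_pos: [0.5334, -0.0774, 0.3118]
tool_rot: [-0.458, 0.458, -0.538, 0.54]
contact_force: [-0.4, 0.2, -0.7]
gripper_width: 0.94
[[-0.164  0.001  0.987]
 [-0.987 -0.002 -0.164]
 [ 0.002 -1.     0.001]] [ 0.53311655 -0.07638703  0.31158303] [-0.52  0.2   0.64  1.81 -0.12  1.17 -0.  ] 2.0667
```

View pics/s_tee.png

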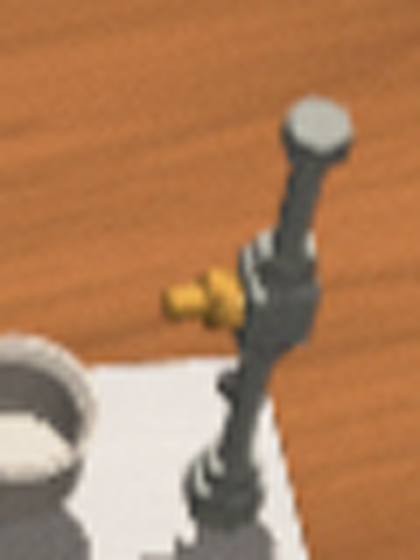

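View pics/s_strip.png

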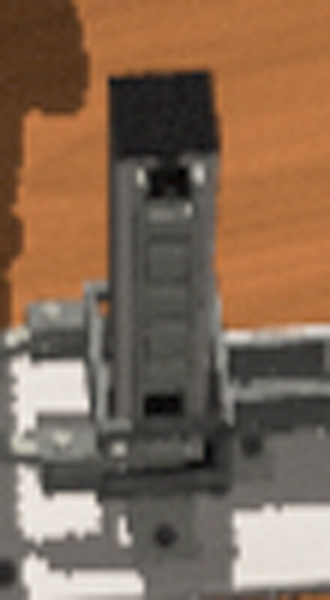

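```bash
python3 - <<'E'
from h import *
s=cam("scene");t=cam("top")
yp=np.array([.157,.988,0]);xp=np.array([.988,-.157,0]);o=np.array([.553,.052,0])
def pl(c,u,v):
    C=-c["R"].T@np.array(c["tvec"]); d=c["R"].T@np.array([(u-c["cx"])/c["fx"],(v-c["cy"])/c["fy"],1])
    k=((o-C)@xp)/(d@xp); return C+d*k
for uv in [(359,209.9),(359,212.6),(359,215.2),(362,212.4)]: print(uv,pl(s,*uv).round(4))
# top: riser/port
print('port proj', proj(s,[.577,.205,.155]),proj(t,[.577,.205,.155]))
# checks: project post top centre, cup rim, levers
for n,p in dict(top=o+[0,0,.272],cup=o+.11*yp+[0,0,.093],grip=o-.125*yp+[0,0,.087]).items(): print(n,p.round(4),proj(s,p).round(1),proj(t,p).round(1))
P=pts(s);hsv=cv2.cvtColor(s["img"],cv2.COLOR_RGB2HSV)
# red levers axis-lines via top-face edges
m=((hsv[...,0]<6)|(hsv[...,0]>174))&(hsv[...,1]>190)&(hsv[...,2]>90)
for c in (s,t):
    P=pts(c);hsv=cv2.cvtColor(c["img"],cv2.COLOR_RGB2HSV);m=((hsv[...,0]<6)|(hsv[...,0]>174))&(hsv[...,1]>170)&(hsv[...,2]>70)&(P[...,2]<.12)&(P[...,0]<.6)&(P[...,0]>.45)
    q=P[m]-o; X=q@xp;Y=q@yp;Z=q[:,2]
    for sg in(1,-1):
        k=X*sg>0; print('lever',sg,k.sum(),X[k].min().round(3),np.median(X[k]).round(3),X[k].max().round(3),Y[k].min().round(3),Y[k].max().round(3),np.percentile(Z[k],[5,50,95]).round(3))
E
```

```text
(359, 209.9) [0.5778 0.2083 0.1655]
(359, 212.6) [0.5781 0.2098 0.1536]
(359, 215.2) [0.5783 0.2113 0.1419]
(362, 212.4) [0.5793 0.2175 0.1535]
port proj [357.15587803 212.31054115] [229.46348669 194.01690596]
top [0.553 0.052 0.272] [297.6 187.8] [275.8 194.5]
cup [0.5703 0.1607 0.093 ] [337.6 227.2] [244.5 200. ]
grip [ 0.5334 -0.0715  0.087 ] [249.7 234.9] [313.  212.1]
lever 1 162 0.02 0.027 0.032 -0.163 -0.088 [0.066 0.08  0.088]
lever -1 165 -0.03 -0.023 -0.009 -0.164 -0.088 [0.066 0.08  0.089]Traceback (most recent call last):
  File "<stdin>", line 19, in <module>
    return umr_minimum(a, axis, None, out, keepdims, initial, where)
ValueError: zero-size array to reduction operation minimum which has no identity
```

View pics/t2.png

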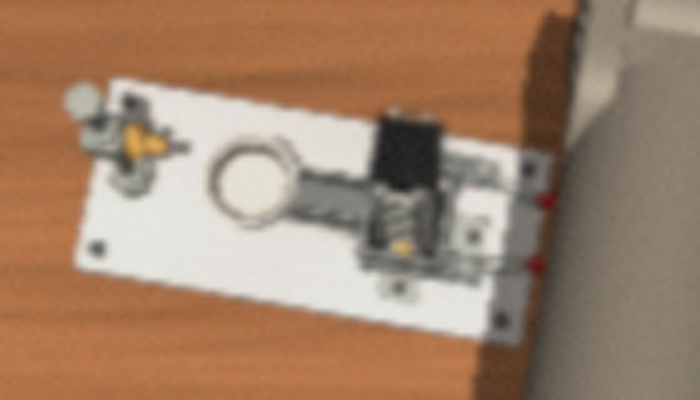

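```bash
python3 -m jog '[[[0,30,0],0],[[0,65,0],0],[[0,100,0],0],[[0,135,0],0],[[0,170,0],0],[[0,200,0],0],[[0,225,0],0],[[0,242,0],0],[[0,252,0],0],[[0,258,0],0],[[0,258,0],0],[[0,258,0],0]]' 80
python3 - <<'E'
from h import *
s=cam("scene")
crop(s,210,150,400,290,4.2,"pics/s3.png")
o=get_obs();print(o["eef_pos"],o["contact_force"].round(2),o["torque"].round(2),o["t"])
E
```

```text
t: 3.17
eef_pos: [0.5334, -0.0711, 0.054]
tool_rot: [-0.46, 0.459, -0.537, 0.538]
contact_force: [0.6, 0.3, -0.6]
gripper_width: 0.933
[ 0.53372591 -0.07132972  0.0543473 ] [-0.22  0.34  0.29] [-0.01  0.06 -0.02] 3.2167
```

View pics/s3.png

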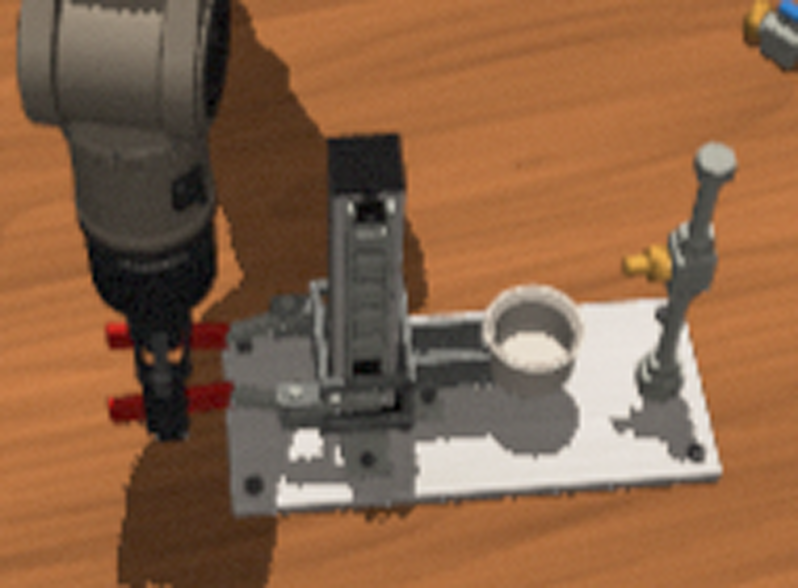

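Fingers straddle both red levers at crop (165,370). I pinch lightly and lift unsqueezed to feel the top of the long slot, which gives the strip offset.

```bash
python3 -m jog '[[[0,0,0],0],[[0,0,0],0],[[0,0,0],0],[[0,0,0],0],[[0,0,0],0],[[0,0,0],0]]' 54 20; python3 -m jog '[[[0,-1,0],0],[[0,-2,0],0],[[0,-3,0],0],[[0,-4,0],0],[[0,-5,0],0],[[0,-6,0],0]]'
python3 - <<'E'
from h import *
o=get_obs();print(o["eef_pos"],o["contact_force"].round(2),o["torque"].round(2),o["t"])
s=cam("scene");crop(s,210,150,400,290,4.2,"pics/s4.png")
E
```

```text
t: 3.72
eef_pos: [0.534, -0.0715, 0.0546]
tool_rot: [-0.46, 0.458, -0.537, 0.538]
contact_force: [-1.0, 1.7, 6.2]
gripper_width: 0.636
t: 4.22
eef_pos: [0.5328, -0.0714, 0.0592]
tool_rot: [0.459, -0.459, 0.538, -0.537]
contact_force: [-0.3, 2.1, -3.6]
gripper_width: 0.627
[ 0.5327539  -0.07135898  0.05922192] [-0.25  2.09 -3.58] [ 0.31 -0.2   0.15] 4.2167
```

View pics/s4.png

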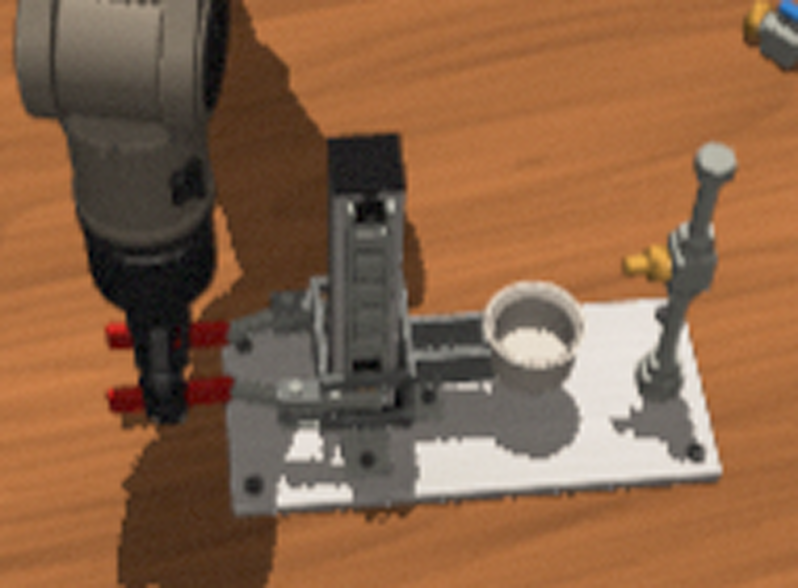

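```bash
python3 -m jog '[[[0,-2,0],0],[[0,-4,0],0],[[0,-6,0],0],[[0,-8,0],0],[[0,-8,0],0]]' |grep -E "eef|force|width"; for i in 1 2 3 4 5; do python3 -m jog '[[[0,-0.7,0],0],[[0,-1.4,0],0],[[0,-2,0],0]]'|grep -E "eef|force|width"; done
```

```text
eef_pos: [0.5332, -0.0715, 0.0678]
contact_force: [0.4, 2.2, -2.2]
gripper_width: 0.629
eef_pos: [0.5329, -0.0714, 0.0693]
contact_force: [1.0, 3.9, -2.3]
gripper_width: 0.638
eef_pos: [0.5329, -0.0714, 0.0713]
contact_force: [1.4, 3.7, -4.0]
gripper_width: 0.633
eef_pos: [0.5329, -0.0714, 0.0734]
contact_force: [1.1, 4.1, -4.4]
gripper_width: 0.633
eef_pos: [0.5329, -0.0714, 0.0754]
contact_force: [1.0, 5.4, -4.5]
gripper_width: 0.634
eef_pos: [0.5329, -0.0714, 0.0774]
contact_force: [2.0, 3.9, -3.8]
gripper_width: 0.634
```

```bash
for i in 1 2 3 4; do python3 -m jog '[[[0,-0.7,0],0],[[0,-1.4,0],0],[[0,-2,0],0]]'|grep -E "eef|force"; done
python3 - <<'E'
from h import *
s=cam("scene");crop(s,210,150,400,290,4.2,"pics/s5.png")
o=np.array([.554,.0495,0]);yp=np.array([.157,.988,0])
P=pts(s);hsv=cv2.cvtColor(s["img"],cv2.COLOR_RGB2HSV)
c=o+.11*yp
m=(np.hypot(P[...,0]-c[0],P[...,1]-c[1])<.036)&(hsv[...,1]<60)
z=P[m][:,2];print(np.percentile(z,[80,90,95,99]),len(z),get_obs()["t"])
E
```

```text
eef_pos: [0.5329, -0.0714, 0.0794]
contact_force: [0.6, 5.0, -3.3]
eef_pos: [0.5329, -0.0714, 0.0814]
contact_force: [1.3, 5.0, -4.4]
eef_pos: [0.5329, -0.0714, 0.0834]
contact_force: [1.2, 5.2, -4.2]
eef_pos: [0.5329, -0.0714, 0.0854]
contact_force: [0.4, 5.2, -4.0]
[0.11156615 0.11981665 0.12212265 0.12494489] 926 6.9833
```

View pics/s5.png

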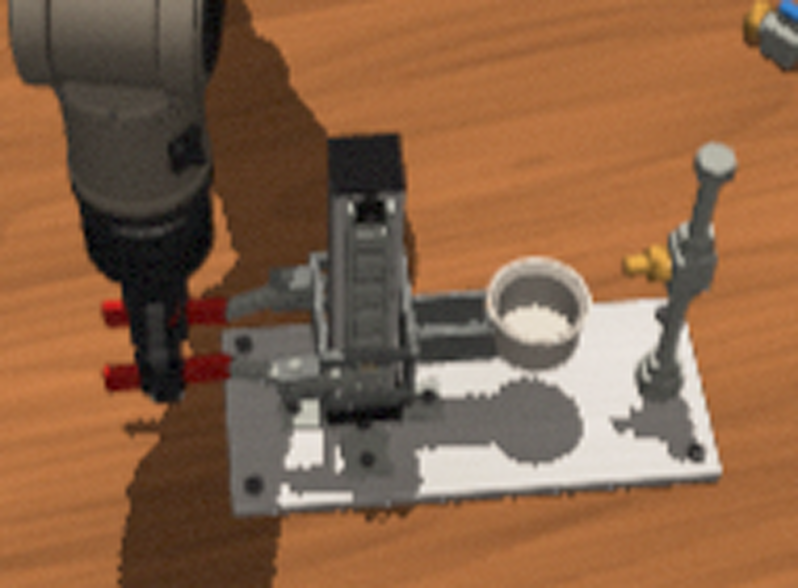

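```bash
for i in 1 2 3 4 5; do python3 -m jog '[[[0,-0.7,0],0],[[0,-1.4,0],0],[[0,-2,0],0]]'|grep -E "eef|force|width"; done
```

```text
eef_pos: [0.5329, -0.0714, 0.0874]
contact_force: [0.7, 5.6, -4.3]
gripper_width: 0.635
eef_pos: [0.5329, -0.0714, 0.0893]
contact_force: [0.8, 4.2, -3.4]
gripper_width: 0.636
eef_pos: [0.5327, -0.0714, 0.0912]
contact_force: [0.3, 3.8, -7.8]
gripper_width: 0.631
eef_pos: [0.5322, -0.0721, 0.093]
contact_force: [0.4, 2.7, -8.5]
gripper_width: 0.629
eef_pos: [0.5324, -0.0725, 0.0952]
contact_force: [-0.4, -0.9, -8.5]
gripper_width: 0.63
```

The teeth stopped at about h = 35 mm, so the strips sit roughly +7 mm high. Notch 1 would then put the rim near 150 mm, with the port at about 153.6 mm. That is too close to call, so I measure it more finely with averaged images.

```bash
python3 - <<'E'
from h import *
I=[];D=[]
for k in range(10):
    s=cam("scene"); I.append(s["img"].astype(float)); d=s["depth"].copy(); d[d==0]=np.nan; D.append(d)
I=np.mean(I,0); s["img"]=I.astype(np.uint8); Dm=np.nanmedian(D,0); print('depth std',np.nanmedian(np.nanstd(D,0)[200:240,330:380]))
s["depth"]=np.nan_to_num(Dm).astype(np.float32); np.savez("avg.npz",img=I,depth=Dm)
crop(s,350,200,385,230,20,"pics/tee_avg.png"); crop(s,320,200,355,235,16,"pics/cup_avg.png")
P=pts(s); 
o=np.array([.554,.0495,0]);yp=np.array([.157,.988,0]);xp=np.array([.988,-.157,0])
hsv=cv2.cvtColor(s["img"],cv2.COLOR_RGB2HSV)
br=(hsv[...,0]>12)&(hsv[...,0]<32)&(hsv[...,1]>120)&(P[...,2]>.1)&(P[...,1]>.18)&(P[...,1]<.26)&(P[...,0]<.65)&(P[...,0]>.5)
for v in range(206,220):
    print(v,[(u,*( (P[v,u]-o)@np.c_[xp,yp,[0,0,1]]*1000).round(0).astype(int)) for u in range(355,372) if br[v,u]])
print(get_obs()["t"],get_obs()["eef_pos"])
E
```

```text
depth std 0.0022701572
206 []
207 []
208 [(364, np.int64(-8), np.int64(175), np.int64(163)), (365, np.int64(-7), np.int64(177), np.int64(164)), (366, np.int64(-8), np.int64(180), np.int64(162)), (367, np.int64(-6), np.int64(182), np.int64(164)), (368, np.int64(-7), np.int64(185), np.int64(163))]
209 [(364, np.int64(-7), np.int64(175), np.int64(160)), (365, np.int64(-5), np.int64(177), np.int64(163)), (366, np.int64(-4), np.int64(179), np.int64(164)), (367, np.int64(-3), np.int64(182), np.int64(164)), (368, np.int64(-3), np.int64(184), np.int64(164))]
210 [(360, np.int64(-7), np.int64(165), np.int64(157)), (361, np.int64(-6), np.int64(167), np.int64(159)), (362, np.int64(-5), np.int64(170), np.int64(159)), (363, np.int64(-5), np.int64(173), np.int64(158)), (364, np.int64(-5), np.int64(175), np.int64(159)), (365, np.int64(-1), np.int64(176), np.int64(163)), (366, np.int64(-1), np.int64(179), np.int64(163)), (367, np.int64(0), np.int64(181), np.int64(164)), (368, np.int64(-1), np.int64(184), np.int64(163)), (369, np.int64(-1), np.int64(186), np.int64(163))]
211 [(358, np.int64(-8), np.i
[... 2275 characters left out ...]
64(183), np.int64(156)), (369, np.int64(8), np.int64(186), np.int64(157))]
215 [(364, np.int64(4), np.int64(175), np.int64(148)), (365, np.int64(9), np.int64(175), np.int64(156)), (366, np.int64(9), np.int64(178), np.int64(156)), (367, np.int64(8), np.int64(181), np.int64(154)), (368, np.int64(9), np.int64(183), np.int64(155)), (369, np.int64(9), np.int64(186), np.int64(155))]
216 [(364, np.int64(5), np.int64(175), np.int64(146)), (365, np.int64(7), np.int64(177), np.int64(149)), (366, np.int64(6), np.int64(180), np.int64(146)), (367, np.int64(4), np.int64(183), np.int64(144)), (369, np.int64(6), np.int64(188), np.int64(146))]
217 []
218 []
219 []
8.7333 [ 0.53270507 -0.07240904  0.09532815]
```

View pics/tee_avg.png

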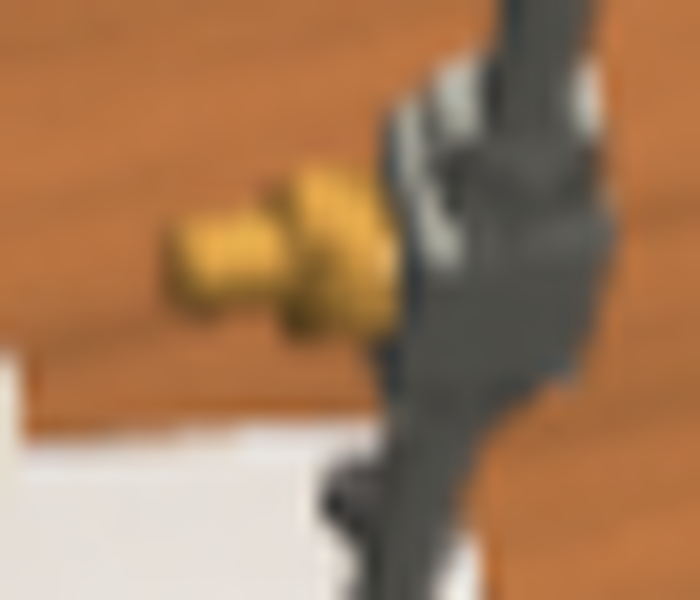

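View pics/cup_avg.png

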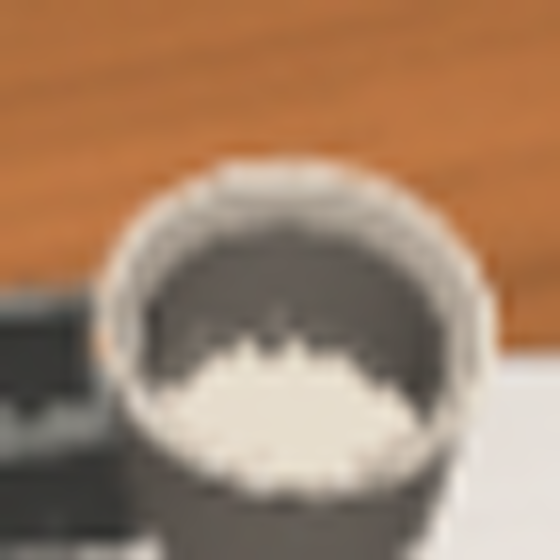

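```bash
python3 - <<'E'
from h import *
s=cam("scene")
yp=np.array([.157,.988,0]);xp=np.array([.988,-.157,0])
A=np.load("avg.npz")["img"].astype(np.uint8)
B=cv2.imread("pics/scene0.png")[:,:,::-1].copy()
def pl(u,v,o):
    C=-s["R"].T@s["tvec"]; d=s["R"].T@np.array([(u-s["cx"])/s["fx"],(v-s["cy"])/s["fy"],1]); return C+d*(((o-C)@xp)/(d@xp))
for n,im in(('now',A),('start',B)):
    big=cv2.resize(im[195:245,315:360],None,fx=8,fy=8,interpolation=cv2.INTER_CUBIC); hsv=cv2.cvtColor(big,cv2.COLOR_RGB2HSV)
    m=((hsv[...,1]<70)&(hsv[...,2]>125)).astype(np.uint8)*255
    cv2.imwrite(f"pics/m_{n}.png",np.hstack([cv2.cvtColor(m,cv2.COLOR_GRAY2BGR),big[:,:,::-1]]))
E
```

```text
(no output)
```

View pics/m_now.png

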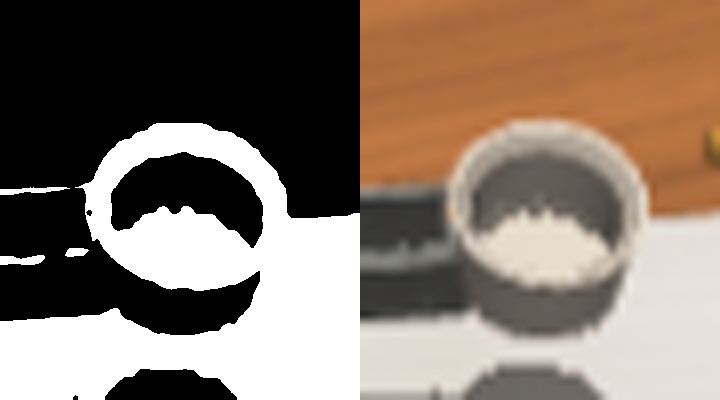

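View pics/m_start.png

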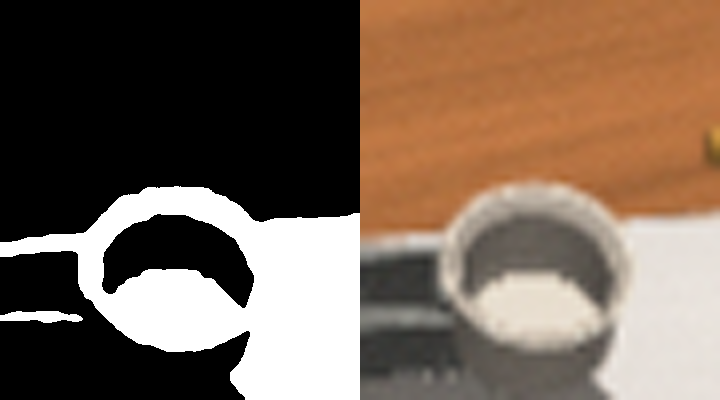

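```bash
python3 - <<'E'
from h import *
s=cam("scene")
yp=np.array([.157,.988,0]);xp=np.array([.988,-.157,0]);o=np.array([.554,.0495,0])
C=-s["R"].T@s["tvec"]; print(C)
def pl(u,v,off=0):
    d=s["R"].T@np.array([(u-s["cx"])/s["fx"],(v-s["cy"])/s["fy"],1]); oo=o+xp*off; return C+d*(((oo-C)@xp)/(d@xp))
def loc(p): q=p-o; return np.array([q@xp,q@yp,q[2]])
for n,t,b,l,u in(('now',123,290,86,185),('start',187,351,78,177)):
    uc=u/8+314.5
    # back rim at +-33 in x: far side is -33
    T=loc(pl(uc,t/8+194.5,-.033)); Bm=loc(pl(uc,b/8+194.5,.033)); M=loc(pl(uc,(t+b)/16+194.5)); print(n,T.round(4),Bm.round(4),M.round(4))
for h in (0,.035,.057): print(h,[proj(s,o+.11*yp+xp*e+[0,0,.093+h]).round(2) for e in(-.033,0,.033)])
for z in (.150,.154,.158): print(z,proj(s,o+.161*yp+[0,0,z]).round(2))
# avg-depth rim heights
D=np.load("avg.npz");s["depth"]=np.nan_to_num(D["depth"]).astype(np.float32);P=pts(s)
q=(P-o); X=q@xp;Y=q@yp-.11;r=np.hypot(X,Y)
for a in range(-180,180,30):
    m=(r<.045)&(abs(np.degrees(np.arctan2(Y,X))-a)<15)&(P[...,2]>.08)
    k=np.argsort(-P[...,2][m])[:4]; print(a,P[...,2][m][k].round(4),r[m][k].round(3))
E
```

```text
[ 1.18678911 -0.1290741   1.0870363 ]
now [-0.033   0.1141  0.1281] [0.033  0.1039 0.1289] [-0.      0.1091  0.1277]
start [-0.033   0.1147  0.0912] [0.033  0.1045 0.0927] [-0.      0.1096  0.0911]
0 [array([335.01, 217.62]), array([336.86, 227.72]), array([338.77, 238.14])]
0.035 [array([336.11, 210.  ]), array([338.03, 220.21]), array([340.01, 230.77])]
0.057 [array([336.84, 205.02]), array([338.8 , 215.31]), array([340.82, 225.95])]
0.15 [358.53 213.87]
0.154 [358.73 212.96]
0.158 [358.93 212.05]
-180 [0.1295 0.1282 0.128  0.1277] [0.033 0.033 0.033 0.031]
-150 [0.1294 0.1294 0.1291 0.1286] [0.031 0.032 0.031 0.034]
-120 [0.1295 0.1295 0.129  0.1288] [0.031 0.032 0.032 0.032]
-90 [0.1301 0.1292 0.1288 0.1283] [0.031 0.031 0.031 0.029]
-60 [0.1297 0.1294 0.128  0.1278] [0.03  0.029 0.028 0.029]
-30 [0.1293 0.1288 0.1287 0.1286] [0.028 0.029 0.029 0.027]
0 [0.1295 0.1288 0.1282 0.1282] [0.03  0.028 0.028 0.028]
30 [0.1291 0.1289 0.1288 0.1282] [0.03  0.028 0.029 0.029]
60 [0.1293 0.1292 0.129  0.129 ] [0.031 0.031 0.032 0.029]
90 [0.129  0.1289 0.1287 0.1285] [0.031 0.031 0.032 0.03 ]
120 [0.1291 0.1287 0.1286 0.1284] [0.031 0.034 0.032 0.034]
150 [0.1288 0.1286 0.1286 0.1282] [0.033 0.033 0.033 0.034]
```

```bash
cat > rim.py <<'E'
from h import *
def rim(n=4):
    D=[]
    for k in range(n):
        s=cam("scene"); d=s["depth"].copy(); d[d==0]=np.nan; D.append(d)
    s["depth"]=np.nan_to_num(np.nanmedian(D,0)).astype(np.float32);P=pts(s)
    yp=np.array([.157,.988,0]);xp=np.array([.988,-.157,0]);o=np.array([.554,.0495,0])
    q=P-o; X=q@xp;Y=q@yp-.11;r=np.hypot(X,Y); L=[]
    for a in range(-150,151,30):
        m=(r<.045)&(abs(np.degrees(np.arctan2(Y,X))-a)<15)&(P[...,2]>.07)
        L.append(np.sort(P[...,2][m])[-4:].mean())
    o=get_obs();print('rim',np.median(L).round(4),np.round(L,4),'t',o["t"],o["eef_pos"].round(4),o["contact_force"].round(1),o["gripper_width"]*85.4); return s
if __name__=="__main__":
    import sys
    s=rim()
    if len(sys.argv)>1: crop(s,210,150,400,290,4.2,sys.argv[1])
E
python3 -m jog '[[[0,2,0],0],[[0,4,0],0],[[0,6,0],0],[[0,8,0],0],[[0,10,0],0],[[0,10,0],0]]'; python3 -m jog '[[[0,0,0],0],[[0,0,0],0],[[0,0,0],0],[[0,0,0],0],[[0,0,0],0],[[0,0,0],0],[[0,0,0],0],[[0,0,0],0]]' 33 30; python3 rim.py pics/s6.png
```

```text
t: 9.33
eef_pos: [0.5331, -0.0724, 0.0852]
tool_rot: [-0.459, 0.459, -0.537, 0.538]
contact_force: [-0.4, -5.3, -4.5]
gripper_width: 0.632
t: 10.0
eef_pos: [0.5332, -0.0709, 0.0854]
tool_rot: [0.46, -0.459, 0.538, -0.537]
contact_force: [0.6, 1.6, -2.0]
gripper_width: 0.388
rim 0.1157 [0.1157 0.1154 0.1154 0.1152 0.1156 0.1166 0.1161 0.1157 0.1167 0.1162
 0.1166] t 10.2 [ 0.5332 -0.0709  0.0853] [ 1.8  3.1 -1.8] 33.21044636438444
```

View pics/s6.png

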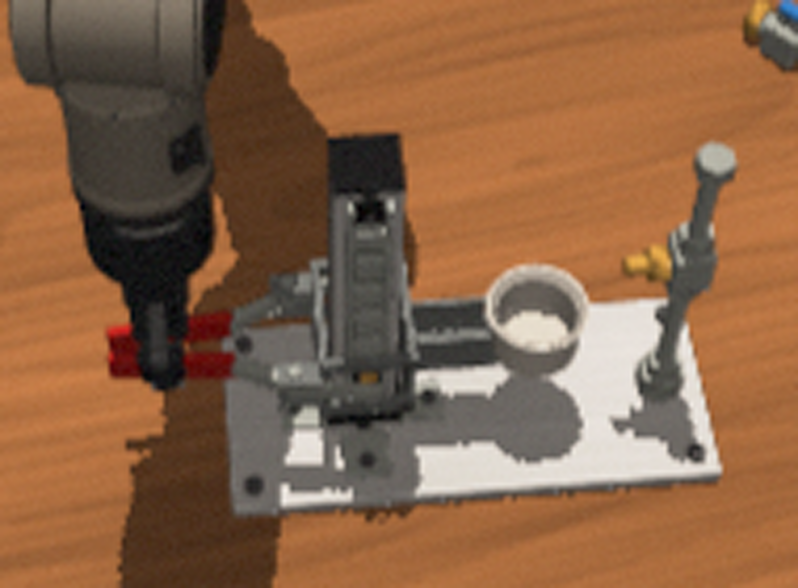

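```bash
python3 -m jog '[[[0,-3,0],0],[[0,-7,0],0],[[0,-11,0],0],[[0,-15,0],0],[[0,-19,0],0],[[0,-23,0],0],[[0,-27,0],0],[[0,-31,0],0],[[0,-34,0],0],[[0,-35,0],0],[[0,-35,0],0]]'; python3 - <<'E'
from h import *
from rim import rim
s=rim(8); crop(s,315,190,385,240,11,"pics/s7.png")
from scipy.optimize import least_squares
P=pts(s);yp=np.array([.157,.988,0]);xp=np.array([.988,-.157,0]);o=np.array([.554,.0495,0]);q=P-o
X=(q@xp)*1e3;Y=(q@yp)*1e3;Z=P[...,2]*1e3
for (u0,u1,v0,v1,r0) in((360,364,210,215,None),(365,369,209,215,None),(360,364,210,215,6.),):
    x=X[v0:v1,u0:u1].ravel();z=Z[v0:v1,u0:u1].ravel()
    f=(lambda p:np.hypot(x-p[0],z-p[1])-p[2]) if r0 is None else (lambda p:np.hypot(x-p[0],z-p[1])-r0)
    r=least_squares(f,[0,153,6][:3 if r0 is None else 2],loss='soft_l1'); print(r.x.round(2),np.std(f(r.x)).round(2))
E
```

```text
t: 11.12
eef_pos: [0.5332, -0.0709, 0.1209]
tool_rot: [0.46, -0.459, 0.538, -0.537]
contact_force: [1.7, 4.7, -2.7]
gripper_width: 0.388
rim 0.1515 [0.1521 0.1516 0.1516 0.1516 0.1511 0.1515 0.1511 0.1513 0.1514 0.1518
 0.1513] t 11.5167 [ 0.5332 -0.0709  0.1207] [ 2.1  4.9 -2.6] 33.188040011613516
[ -2.19 153.07   6.04] 0.77
[ -0.47 156.94   7.22] 0.62
[ -2.17 153.12] 0.77
```

View pics/s7.png

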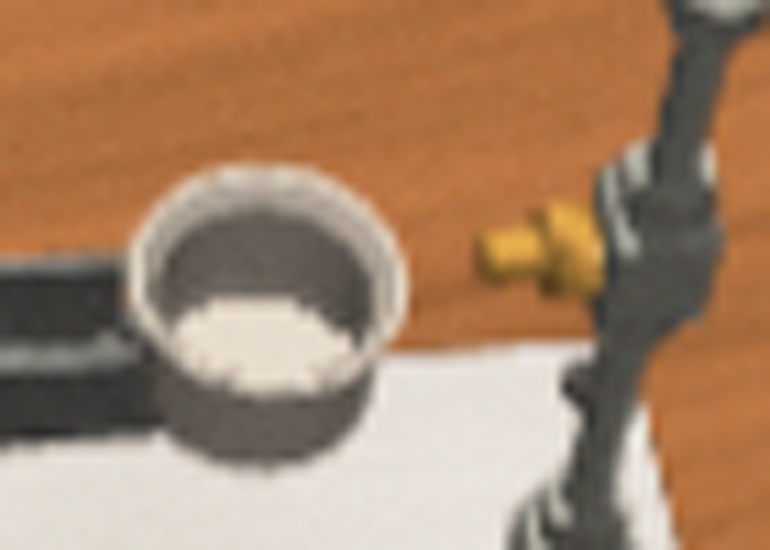

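Three methods (depth fit, image rows, felt stop) all put the port about 3 mm above the notch 1 rim height, so notch 2 is the right one, with its seat at rim about 0.179. I raise to about 3 mm above that.

```bash
python3 -m jog '[[[0,-3,0],0],[[0,-7,0],0],[[0,-11,0],0],[[0,-15,0],0],[[0,-19,0],0],[[0,-23,0],0],[[0,-27,0],0],[[0,-30,0],0],[[0,-31,0],0],[[0,-31,0],0],[[0,-31,0],0]]'; python3 rim.py pics/s8.png
```

```text
t: 12.43
eef_pos: [0.5331, -0.0709, 0.1518]
tool_rot: [0.46, -0.459, 0.538, -0.537]
contact_force: [1.7, 4.4, -2.5]
gripper_width: 0.394
rim 0.1826 [0.1823 0.1826 0.1828 0.1823 0.182  0.182  0.183  0.1825 0.1833 0.1826
 0.1831] t 12.6333 [ 0.5331 -0.0709  0.1517] [ 1.5  3.8 -2.6] 33.445739147707265
```

View pics/s8.png

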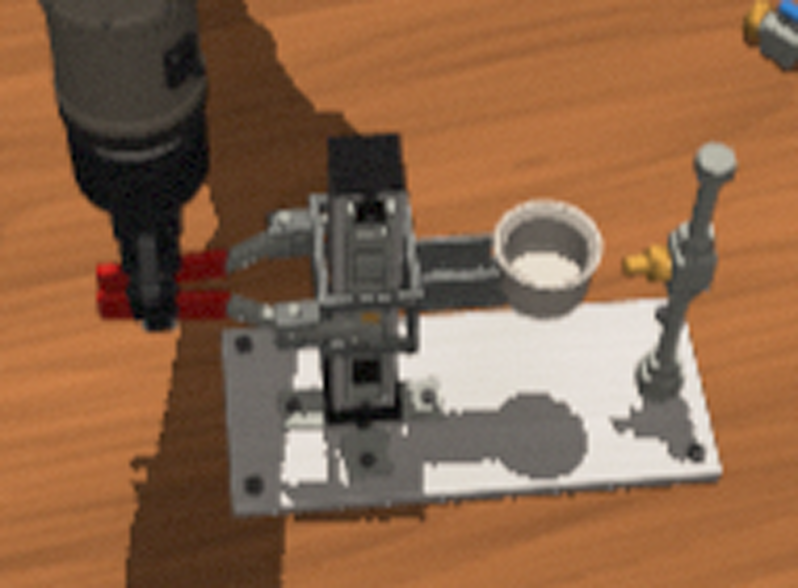

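```bash
python3 -m jog '[[[0,0.4,0],0],[[0,0.9,0],0],[[0,1.4,0],0],[[0,1.4,0],0],[[0,1.4,0],0]]' 42 20; python3 rim.py; python3 -m jog '[[[0,0.3,0],0],[[0,0.6,0],0],[[0,0.6,0],0],[[0,0.6,0],0]]' 46 20; python3 rim.py pics/s9.png
```

```text
t: 13.05
eef_pos: [0.5329, -0.0718, 0.1499]
tool_rot: [-0.459, 0.459, -0.538, 0.538]
contact_force: [1.6, 3.5, -2.4]
gripper_width: 0.493
rim 0.182 [0.1824 0.1821 0.1817 0.1821 0.1823 0.182  0.1813 0.1818 0.1821 0.1815
 0.1818] t 13.25 [ 0.5329 -0.0718  0.1499] [ 2.3  3.9 -1.9] 41.91189295221953
t: 13.58
eef_pos: [0.5328, -0.072, 0.1493]
tool_rot: [-0.459, 0.459, -0.538, 0.538]
contact_force: [1.3, 1.0, -2.5]
gripper_width: 0.542
rim 0.1815 [0.1825 0.1815 0.1814 0.1811 0.1812 0.181  0.1822 0.1817 0.1817 0.1817
 0.1815] t 13.7833 [ 0.5328 -0.072   0.1493] [ 1.8 -0.2 -3.3] 46.159886470914294
```

View pics/s9.png

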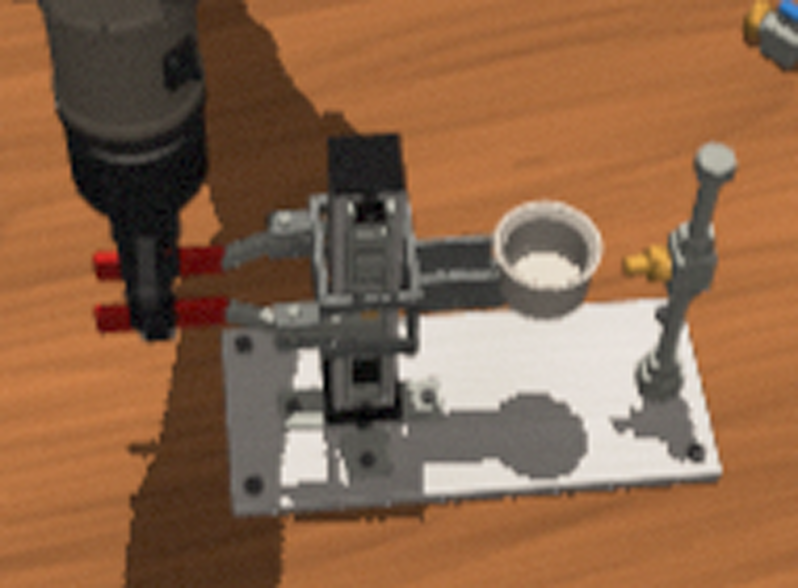

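Levers spread to 46 mm and the load is still carried, so the teeth are in the window. I ease it down until the load transfers.

```bash
for i in 1 2 3 4; do python3 -m jog '[[[0,0.3,0],0],[[0,0.6,0],0],[[0,0.8,0],0]]'|grep -E "eef|force"; done; python3 rim.py
```

```text
eef_pos: [0.5328, -0.072, 0.1485]
contact_force: [2.3, -1.1, -2.0]
eef_pos: [0.5328, -0.072, 0.1477]
contact_force: [2.5, -1.3, -1.6]
eef_pos: [0.5328, -0.072, 0.1468]
contact_force: [1.4, -2.7, -2.2]
eef_pos: [0.5329, -0.072, 0.1462]
contact_force: [-0.1, -2.9, 0.6]
rim 0.1791 [0.1794 0.1785 0.1792 0.1791 0.1789 0.179  0.1785 0.1791 0.1794 0.179
 0.1791] t 14.9833 [ 0.5329 -0.072   0.1462] [-0.4 -2.6 -0.3] 46.026119841406654
```

```bash
python3 -m jog '[[[0,0.5,0],0],[[0,1.2,0],0],[[0,1.2,0],0],[[0,1.2,0],0]]' 53; python3 -m jog '[[[0,0.5,0],0],[[0,1,0],0],[[0,1,0],0],[[0,1,0],0]]' 59; python3 -m jog '[[[0,0,0],0],[[0,0,0],0],[[0,0,0],0],[[0,0,0],0]]' 82; python3 rim.py pics/s10.png
```

```text
t: 15.32
eef_pos: [0.5326, -0.0722, 0.1449]
tool_rot: [-0.459, 0.459, -0.538, 0.538]
contact_force: [0.0, -4.9, 1.2]
gripper_width: 0.618
t: 15.65
eef_pos: [0.5327, -0.0721, 0.1439]
tool_rot: [-0.459, 0.459, -0.538, 0.538]
contact_force: [-0.4, -4.9, 0.9]
gripper_width: 0.691
t: 15.98
eef_pos: [0.5329, -0.0708, 0.1438]
tool_rot: [0.46, -0.459, 0.538, -0.537]
contact_force: [-0.1, 0.1, -0.6]
gripper_width: 0.962
rim 0.1791 [0.179  0.1782 0.1791 0.1792 0.1794 0.179  0.1785 0.1787 0.1791 0.1791
 0.1795] t 16.1833 [ 0.5328 -0.0714  0.1438] [ 0.1  0.1 -0.5] 81.71181109175379
```

View pics/s10.png

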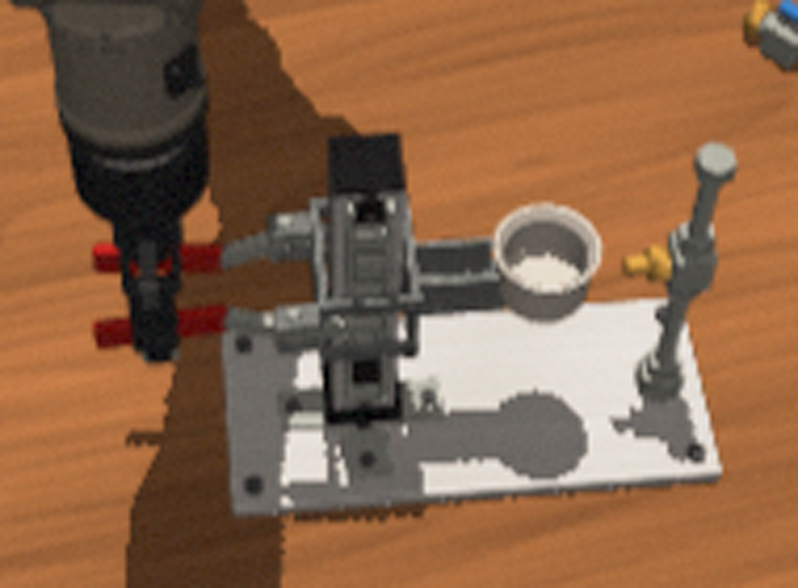

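The holder is seated and released: rim unchanged at 0.179, levers fully spread. I rise and locate the cartridges.

```bash
python3 -m jog '[[[0,-15,0],0],[[0,-50,0],0],[[0,-85,0],0],[[0,-120,0],0],[[0,-150,0],0],[[0,-160,0],0]]' |grep -E "t:|eef"; python3 - <<'E'
from h import *
from scipy.optimize import least_squares
for n in("scene","top"):
    D=[]
    for k in range(3):
        s=cam(n); d=s["depth"].copy(); d[d==0]=np.nan; D.append(d)
    s["depth"]=np.nan_to_num(np.nanmedian(D,0)).astype(np.float32); P=pts(s)
    if n=="scene": crop(s,95,190,215,310,5,"pics/s11.png")
    else: crop(s,355,165,430,255,6,"pics/t11.png")
    for nm,c,R in(('blue',(.448,-.345),.035),('green',(.47,-.28),.04),('sblue',(.52,-.312),.03),('pink',(.445,-.40),.035),('cream',(.58,-.29),.04)):
        m=(np.hypot(P[...,0]-c[0],P[...,1]-c[1])<R)&(P[...,2]>.035)&(P[...,2]<(.1 if nm in('blue','green','cream') else .07))
        q=P[m]
        if len(q)<10: print(n,nm,'few',len(q)); continue
        if nm=='blue' or nm in('green','cream'): f=lambda p:np.hypot(q[:,0]-p[0],q[:,1]-p[1])-.022; x0=c
        else: f=lambda p:np.hypot(q[:,0]-p[0],q[:,1]-p[1])-p[2]; x0=(*c,.015)
        r=least_squares(f,x0,loss='soft_l1',f_scale=.002); 
        pl=(np.hypot(P[...,0]-r.x[0],P[...,1]-r.x[1])<.012)&(P[...,2]>(.115 if len(x0)==2 else .07))
        print(n,nm,len(q),r.x.round(4),np.std(f(r.x)).round(4),'plug',pl.sum(),P[pl].mean(0).round(4) if pl.any() else '')
print(get_obs()["t"],Rt().round(3),get_obs()["eef_pos"])
E
```

```text
t: 16.68
eef_pos: [0.5348, -0.0722, 0.3086]
tool_rot: [-0.461, 0.457, -0.536, 0.539]
scene blue 242 [ 0.4477 -0.3528] 0.0009 plug 70 [ 0.4506 -0.3522  0.1267]
scene green 215 [ 0.4829 -0.2626] 0.006 plug 0 
scene sblue 90 [ 0.5221 -0.3177  0.0162] 0.0007 plug 69 [ 0.5251 -0.3169  0.0922]
scene pink 78 [ 0.4992 -0.3892  0.0445] 0.0032 plug 0 
scene cream few 3
top blue 59 [ 0.4485 -0.3497] 0.0004 plug 40 [ 0.4477 -0.3484  0.1291]
top green few 5
top sblue 24 [ 0.5219 -0.3142  0.0161] 0.0005 plug 41 [ 0.5209 -0.313   0.0933]
top pink 29 [-137.168   369.5648  394.7386] 0.004 plug 0 
top cream 53 [ 0.577  -0.2635] 0.0043 plug 0 
16.9833 [[-0.156 -0.003  0.988]
 [-0.988 -0.    -0.156]
 [ 0.001 -1.    -0.003]] [ 0.53180419 -0.07138683  0.30206509]
```

View pics/s11.png

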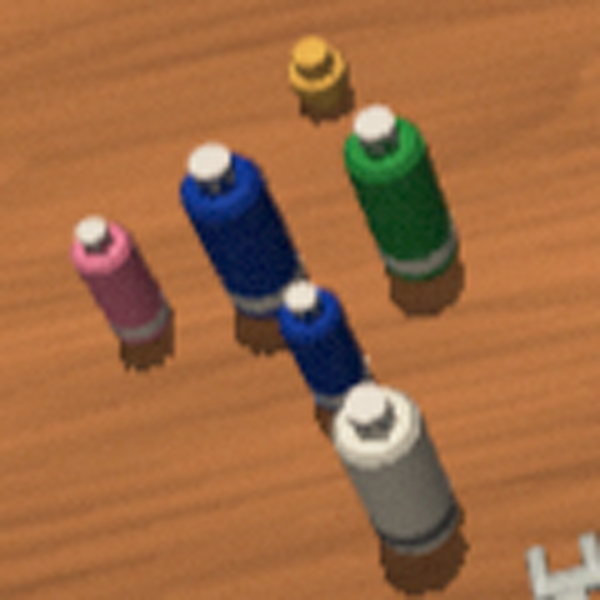

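View pics/t11.png

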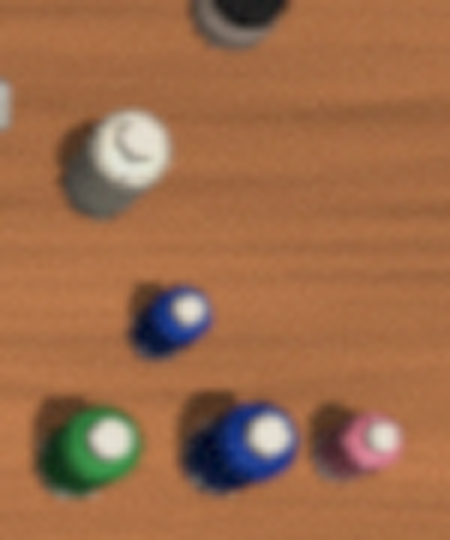

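Blue candidates in the top crop: the large one at (268,437) and the small one at (188,312). The large one is the target, at about (0.448, -0.351). It is standing and clear for jaws along post x.

```bash
python3 -m jog '[[[15,0,-2],0],[[45,0,-6],0],[[80,0,-11],0],[[115,0,-16],0],[[150,0,-21],0],[[185,0,-26],0],[[220,0,-31],0],[[250,0,-35],0],[[275,0,-39],0],[[287,0,-41],0],[[290,0,-41],0],[[290,0,-41],0],[[290,0,-41],0],[[290,0,-41],0]]' 66 40 |grep -E "t:|eef"; python3 - <<'E'
from h import *
o=get_obs();R=Rt();d=np.array([.448,-.351,.065])-o["eef_pos"];print(o["t"],o["eef_pos"].round(4),R.round(3).tolist(),(R.T@d*1e3).round(1))
E
```

```text
t: 18.15
eef_pos: [0.4477, -0.35, 0.3032]
tool_rot: [0.46, -0.46, 0.538, -0.537]
18.15 [ 0.4477 -0.35    0.3032] [[-0.154, -0.001, 0.988], [-0.988, 0.001, -0.154], [-0.001, -1.0, -0.001]] [  1.1 238.2   0.6]
```

```bash
python3 -m jog '[[[1,25,1],0],[[1,60,1],0],[[1,95,1],0],[[1,120,1],0],[[1,140,1],0],[[1,150,1],0],[[1,150,1],0],[[1,150,1],0]]' |grep -E "t:|eef"; python3 - <<'E'
from h import *
s=cam("scene");crop(s,85,160,235,310,4,"pics/s12.png");t=cam("top");crop(t,340,165,440,265,5,"pics/t12.png");print(get_obs()["eef_pos"],get_obs()["contact_force"])
E
```

```text
t: 18.82
eef_pos: [0.4484, -0.3524, 0.1543]
tool_rot: [-0.46, 0.46, -0.537, 0.537]
[ 0.44884451 -0.35323713  0.1553507 ] [ 0.42503594  0.85708744 -0.07434229]
```

View pics/s12.png

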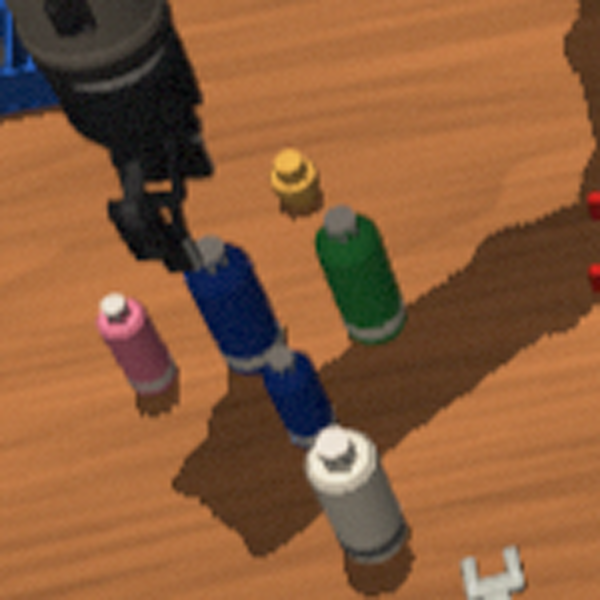

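The gripper is centred over the large blue cartridge, with its plug at (212,250) between the fingers. I descend and grip.

```bash
python3 -m jog '[[[0,15,0],0],[[0,30,0],0],[[0,45,0],0],[[0,60,0],0],[[0,75,0],0],[[0,85,0],0],[[0,89,0],0],[[0,89,0],0]]' |grep -E "t:|eef|force"; python3 -m jog '[[[0,0,0],0],[[0,0,0],0],[[0,0,0],0],[[0,0,0],0],[[0,0,0],0],[[0,0,0],0]]' 36 40; python3 - <<'E'
from h import *
s=cam("scene");crop(s,85,160,235,310,4,"pics/s13.png");print(get_obs()["eef_pos"],get_obs()["contact_force"],get_obs()["t"])
E
```

```text
t: 19.58
eef_pos: [0.448, -0.3528, 0.0649]
tool_rot: [0.459, -0.459, 0.538, -0.538]
contact_force: [0.3, -0.0, 0.5]
t: 20.08
eef_pos: [0.4486, -0.3535, 0.0661]
tool_rot: [-0.46, 0.459, -0.537, 0.538]
contact_force: [-1.0, 1.5, 8.0]
gripper_width: 0.506
[ 0.44855623 -0.35344423  0.06605446] [0.19559798 0.6332427  6.12412731] 20.1333
```

View pics/s13.png

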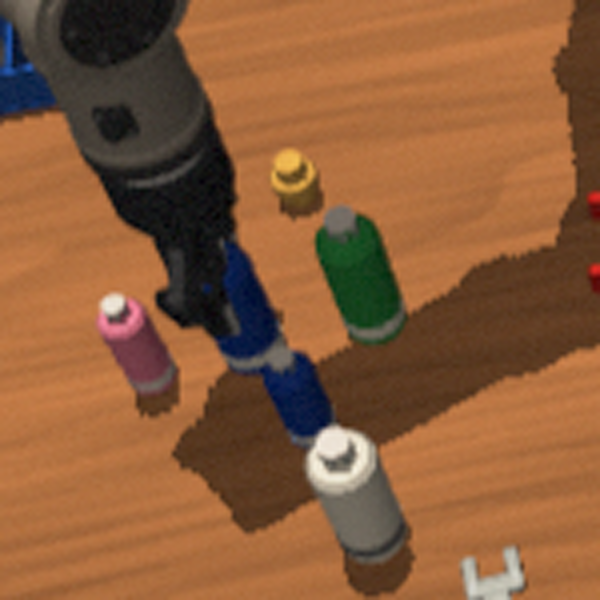

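```bash
python3 -m jog '[[[0,-5,0],0],[[0,-15,0],0],[[0,-40,0],0],[[0,-75,0],0],[[0,-110,0],0],[[0,-145,0],0],[[0,-180,0],0],[[0,-215,0],0],[[0,-250,0],0],[[0,-278,0],0],[[0,-295,0],0],[[0,-300,0],0],[[0,-300,0],0],[[0,-300,0],0]]'; python3 - <<'E'
from h import *
s=cam("scene");cv2.imwrite("pics/s14.png",s["img"][:,:,::-1])
from rim import rim
D=[]
for k in range(4):
    c=cam("scene");d=c["depth"].copy(); d[d==0]=np.nan; D.append(d)
c["depth"]=np.nan_to_num(np.nanmedian(D,0)).astype(np.float32);P=pts(c)
from scipy.optimize import least_squares
m=(np.hypot(P[...,0]-.571,P[...,1]-.158)<.04)&(P[...,2]>.172)&(P[...,2]<.184);q=P[m]
r=least_squares(lambda p:np.hypot(q[:,0]-p[0],q[:,1]-p[1])-p[2],(.571,.158,.03),loss='soft_l1',f_scale=.002);print('cup',r.x.round(4),len(q))
o=get_obs();print(o["eef_pos"],o["t"],Rt().round(3).tolist())
E
```

```text
t: 21.3
eef_pos: [0.4473, -0.3523, 0.3639]
tool_rot: [0.459, -0.459, 0.538, -0.537]
contact_force: [-0.4, 0.1, -1.7]
gripper_width: 0.506
cup [0.5703 0.1586 0.0295] 167
[ 0.44741833 -0.35245556  0.36367597] 21.55 [[-0.157, -0.002, 0.988], [-0.988, 0.001, -0.157], [-0.001, -1.0, -0.002]]
```

View pics/s14.png

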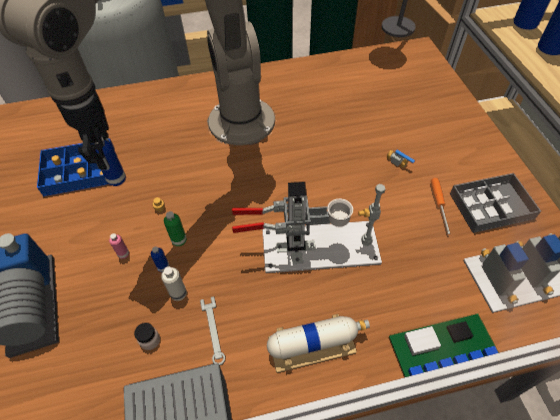

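```bash
python3 -m jog '[[[-12,0,1],0],[[-35,0,3],0],[[-65,0,5],0],[[-100,0,8],0],[[-138,0,11],0],[[-176,0,14],0],[[-214,0,17],0],[[-252,0,20],0],[[-290,0,23],0],[[-328,0,26],0],[[-366,0,29],0],[[-404,0,32],0],[[-440,0,35],0],[[-470,0,37],0],[[-495,0,39],0],[[-512,0,40],0],[[-521,0,41],0],[[-524,0,41],0],[[-524,0,41],0],[[-524,0,41],0]]';  python3 - <<'E'
from h import *
from scipy.optimize import least_squares
o=get_obs();print(o["eef_pos"],o["t"],Rt().round(3).tolist())
for n in("scene","top"):
    D=[]
    for k in range(3):
        c=cam(n);d=c["depth"].copy(); d[d==0]=np.nan; D.append(d)
    c["depth"]=np.nan_to_num(np.nanmedian(D,0)).astype(np.float32);P=pts(c);hsv=cv2.cvtColor(c["img"],cv2.COLOR_RGB2HSV)
    crop(c,*((290,110,410,250) if n=="scene" else (190,140,310,240)),4.2,f"pics/{n}15.png")
    m=(hsv[...,0]>108)&(hsv[...,0]<130)&(hsv[...,1]>110)&(np.hypot(P[...,0]-.57,P[...,1]-.158)<.06)&(P[...,2]>.25);q=P[m];print(n,len(q))
    if len(q)>20:
        for lo,hi in((.29,.33),(.33,.37),(.28,.4)):
            k=q[(q[:,2]>lo)&(q[:,2]<hi)]
            if len(k)<15: continue
            r=least_squares(lambda p:np.hypot(k[:,0]-p[0],k[:,1]-p[1])-.022,(.571,.158),loss='soft_l1',f_scale=.002);print(lo,hi,'cart',r.x.round(4),len(k))
    m=(np.hypot(P[...,0]-.571,P[...,1]-.158)<.042)&(P[...,2]>.172)&(P[...,2]<.186);q=P[m]
    if len(q)>20:
        r=least_squares(lambda p:np.hypot(q[:,0]-p[0],q[:,1]-p[1])-.030,(.571,.158),loss='soft_l1',f_scale=.002);print('cup',r.x.round(4),len(q))
E
```

```text
t: 23.22
eef_pos: [0.5704, 0.1562, 0.365]
tool_rot: [-0.458, 0.459, -0.538, 0.538]
contact_force: [0.2, -0.4, -1.4]
gripper_width: 0.503
[0.57036976 0.15616654 0.36497835] 23.2167 [[-0.159, 0.0, 0.987], [-0.987, -0.001, -0.159], [0.001, -1.0, 0.0]]
scene 340
0.29 0.33 cart [0.5692 0.1574] 39
0.33 0.37 cart [0.5692 0.157 ] 178
0.28 0.4 cart [0.5692 0.1571] 283
cup [0.5706 0.1583] 173
top 0
```

View pics/scene15.png

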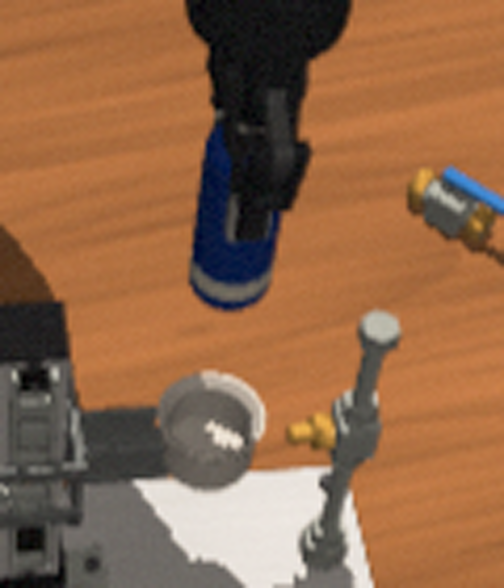

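View pics/top15.png

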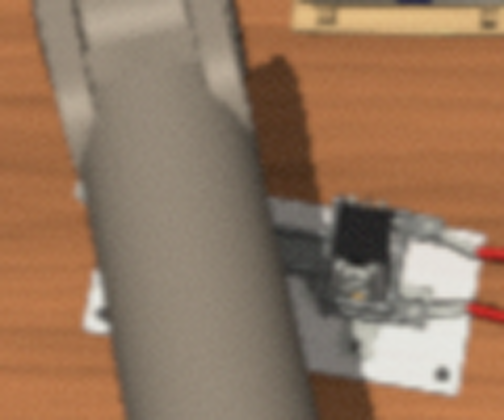

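```bash
python3 -m jog '[[[-1.4,10,1.2],0],[[-1.4,25,1.2],0],[[-1.4,45,1.2],0],[[-1.4,65,1.2],0],[[-1.4,82,1.2],0],[[-1.4,95,1.2],0],[[-1.4,102,1.2],0],[[-1.4,105,1.2],0],[[-1.4,105,1.2],0],[[-1.4,105,1.2],0],[[-1.4,105,1.2],0]]';  python3 - <<'E'
from h import *
from scipy.optimize import least_squares
o=get_obs();print(o["eef_pos"],o["t"],Rt().round(3).tolist())
D=[]
for k in range(5):
    c=cam("scene");d=c["depth"].copy(); d[d==0]=np.nan; D.append(d)
c["depth"]=np.nan_to_num(np.nanmedian(D,0)).astype(np.float32);P=pts(c);hsv=cv2.cvtColor(c["img"],cv2.COLOR_RGB2HSV)
crop(c,295,140,395,250,5.4,"pics/s16.png")
m=(hsv[...,0]>108)&(hsv[...,0]<130)&(hsv[...,1]>110)&(np.hypot(P[...,0]-.57,P[...,1]-.158)<.05)&(P[...,2]>.19);q=P[m]
for lo,hi in((.20,.24),(.24,.28),(.19,.3)):
    k=q[(q[:,2]>lo)&(q[:,2]<hi)]
    if len(k)<15: continue
    r=least_squares(lambda p:np.hypot(k[:,0]-p[0],k[:,1]-p[1])-.022,(.571,.158),loss='soft_l1',f_scale=.002);print(lo,hi,'cart',r.x.round(4),len(k))
m=(np.hypot(P[...,0]-.571,P[...,1]-.158)<.042)&(P[...,2]>.172)&(P[...,2]<.184);q=P[m];print(len(q))
E
```

```text
t: 24.43
eef_pos: [0.5723, 0.1597, 0.2609]
tool_rot: [-0.46, 0.459, -0.537, 0.538]
contact_force: [0.7, -0.6, -1.7]
gripper_width: 0.507
[0.57229475 0.15966641 0.26085252] 24.4333 [[-0.156, 0.002, 0.988], [-0.988, 0.001, -0.156], [-0.001, -1.0, 0.001]]
0.2 0.24 cart [0.5708 0.1607] 90
0.24 0.28 cart [0.5708 0.1606] 101
0.19 0.3 cart [0.5708 0.1607] 229
94
```

View pics/s16.png

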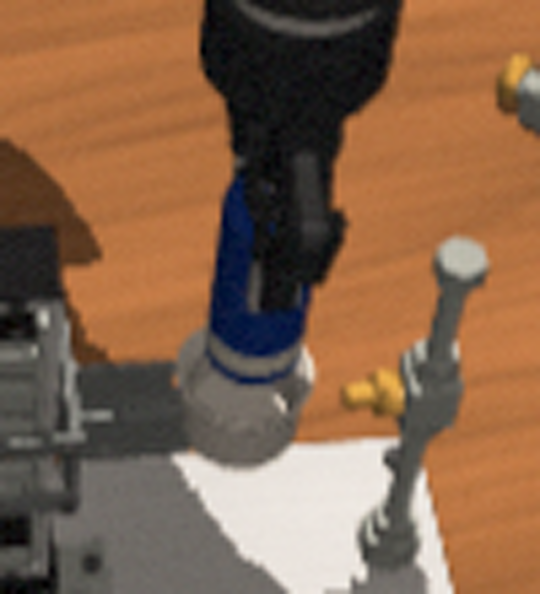

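```bash
python3 -m jog '[[[1,0,0],0],[[2,0,0],0],[[2,2,0],0],[[2,5,0],0],[[2,8,0],0],[[2,12,0],0],[[2,16,0],0],[[2,20,0],0],[[2,24,0],0],[[2,24,0],0]]';  python3 - <<'E'
from h import *
c=cam("scene");crop(c,295,140,395,250,5.4,"pics/s17.png");o=get_obs();print(o["eef_pos"],o["contact_force"].round(2),o["torque"].round(2),o["t"])
E
```

```text
t: 25.52
eef_pos: [0.5708, 0.1574, 0.2348]
tool_rot: [0.459, -0.46, 0.538, -0.537]
contact_force: [-1.1, 0.1, -2.2]
gripper_width: 0.504
[0.57102208 0.15746134 0.23525138] [ 0.37  0.16 -0.88] [-0.08  0.02  0.04] 25.5667
```

View pics/s17.png

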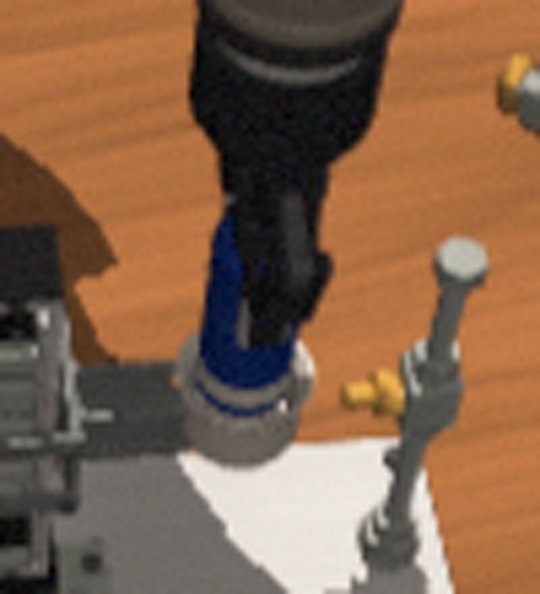

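```bash
python3 -m jog '[[[0,3,0],0],[[0,6,0],0],[[0,9,0],0],[[0,12,0],0],[[0,15,0],0],[[0,18,0],0],[[0,21,0],0],[[0,22,0],0],[[0,22,0],0]]'|grep -E "eef|force"; for i in 1 2 3 4; do python3 -m jog '[[[0,0.5,0],0],[[0,1,0],0],[[0,1,0],0]]'|grep -E "eef|force"; done
```

```text
eef_pos: [0.5712, 0.1575, 0.2135]
contact_force: [-0.6, -0.5, -2.2]
eef_pos: [0.5714, 0.1576, 0.213]
contact_force: [0.4, 0.1, -1.4]
eef_pos: [0.5713, 0.1575, 0.2118]
contact_force: [0.0, -0.6, -2.3]
eef_pos: [0.5713, 0.1576, 0.2108]
contact_force: [0.1, 0.4, -1.8]
eef_pos: [0.5713, 0.1575, 0.2098]
contact_force: [-0.4, -0.3, -1.4]
```

```bash
for i in 1 2 3 4; do python3 -m jog '[[[0,0.5,0],0],[[0,1,0],0],[[0,1,0],0]]'|grep -E "eef|force"; done
```

```text
eef_pos: [0.5713, 0.1576, 0.2088]
contact_force: [0.2, -0.1, -1.9]
eef_pos: [0.5715, 0.1576, 0.2085]
contact_force: [-2.8, -0.1, 3.7]
eef_pos: [0.5716, 0.1577, 0.2084]
contact_force: [-4.4, -0.9, 10.9]
eef_pos: [0.5717, 0.1577, 0.2082]
contact_force: [-5.9, -0.4, 17.4]
```

```bash
python3 -m jog '[[[0,-1.2,0],0],[[0,-2,0],0],[[0,-2,0],0],[[0,-2,0],0]]'|grep -E "eef|force"; python3 -m jog '[[[0,0,0],0],[[0,0,0],0],[[0,0,0],0],[[0,0,0],0]]' 52 20; python3 -m jog '[[[0,0,0],0],[[0,0,0],0],[[0,0,0],0],[[0,0,0],0]]' 66; python3 -m jog '[[[0,-5,0],0],[[0,-15,0],0],[[0,-35,0],0],[[0,-65,0],0],[[0,-100,0],0],[[0,-130,0],0],[[0,-145,0],0],[[0,-150,0],0],[[0,-150,0],0]]'; python3 - <<'E'
from h import *
c=cam("scene");crop(c,225,120,395,290,3.5,"pics/s18.png");P=pts(c)
m=(np.hypot(P[...,0]-.5706,P[...,1]-.158)<.012)&(P[...,2]>.25)&(P[...,2]<.3);print('plug',P[m].mean(0),np.percentile(P[m][:,2],90),m.sum());print(get_obs()["t"])
E
```

```text
eef_pos: [0.5715, 0.1576, 0.2085]
contact_force: [-3.2, -0.5, 7.3]
t: 28.98
eef_pos: [0.5714, 0.1575, 0.2076]
tool_rot: [-0.459, 0.459, -0.538, 0.538]
contact_force: [0.1, -0.1, 0.0]
gripper_width: 0.607
t: 29.32
eef_pos: [0.5714, 0.1575, 0.2079]
tool_rot: [-0.459, 0.459, -0.538, 0.538]
contact_force: [0.1, -0.1, -0.5]
gripper_width: 0.771
t: 30.07
eef_pos: [0.572, 0.1576, 0.3598]
tool_rot: [-0.46, 0.458, -0.537, 0.538]
contact_force: [1.2, -0.0, -1.1]
gripper_width: 0.773
plug [0.57384162 0.15642395 0.26749772] 0.27378174714616943 96
30.1167
```

View pics/s18.png

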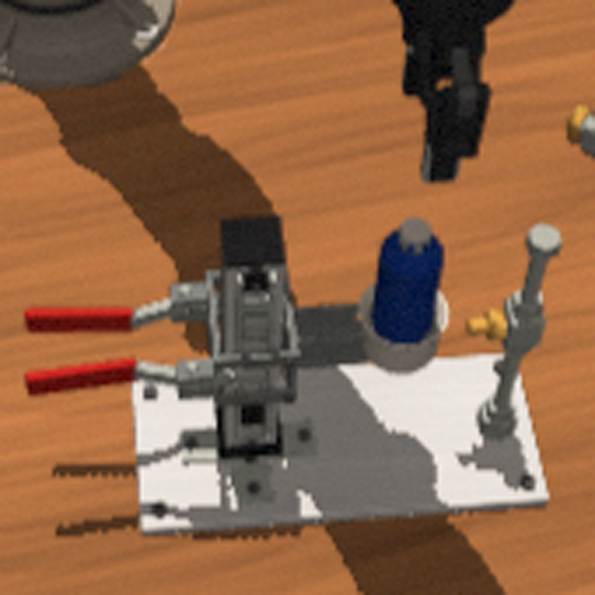

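```bash
python3 - <<'E'
from h import *
c=cam("scene");P=pts(c);hsv=cv2.cvtColor(c["img"],cv2.COLOR_RGB2HSV)
cv2.imwrite("pics/s19.png",c["img"][:,:,::-1])
r=np.hypot(P[...,0]-.5705,P[...,1]-.1585);m=(r>.025)&(r<.034)&(hsv[...,1]<90)&(P[...,2]>.12)&(P[...,2]<.2);print('rim',np.percentile(P[m][:,2],[80,90,95]))
o=get_obs();print(o["eef_pos"],o["contact_force"].round(2),o["t"])
E
```

```text
rim [0.1770483  0.17842718 0.17924324]
[0.5707871  0.15750429 0.35697296] [-0.62 -0.05  0.43] 30.1667
```

View pics/s19.png

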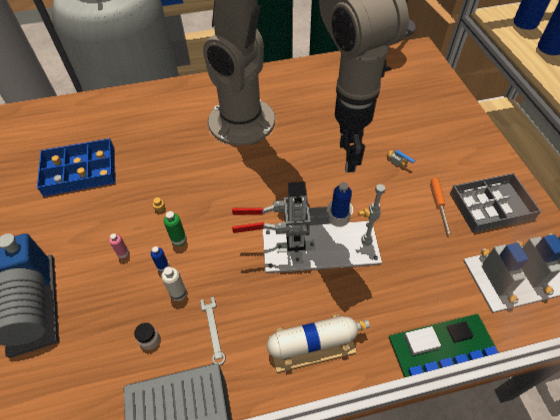

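The blue cartridge stands upright in the cup at (342,203), the rim is still at 0.179, and the levers at (250,220) are spread. The other parts are where they were and the robot is clear.

```bash
python3 -c "
from station import *
print(hand_in())"
```

```text
the job is handed in; nothing more can be done
None
```

The cup is seated in the second notch with the levers released, and the blue cartridge stands fully down in it, fitting end up. I handed in at about 30 s.

- **Finding the notch:** I first pinched the levers lightly and lifted them unsqueezed until the teeth met the top of the long slot, at a holder height of about 35–36 mm. That puts the strips about 7–8 mm higher than nominal.
- **Which notch:** Notch 1 would have left the rim at about 0.151 m. The port measured 0.153–0.155 m by depth fit and image rows, and one fit to the brass hex gave 0.157 m. That margin of about 3 mm is close to the 2 mm calibration, but all the estimates put the notch 1 rim below the port, so I used notch 2.
- **Seating:** I lifted with the levers squeezed to 33 mm, then let them spread to 46 mm while still carrying the load. I lowered in 0.8 mm steps until the load went off the gripper at rim 0.179 m, as predicted, and let go.
- **Cartridge:** It touched the cup floor at the expected height. I pressed about 1–3 mm further than needed there, which peaked at 17 N, and eased off to 7 N before opening. Afterwards the plug top was at 0.273 m, which matches fully down.

At the end the rim was still at 0.179 m, the levers were spread, nothing else had visibly moved, and the gripper was clear.

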